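Bring out the wide sample tray

TASK

The narrower sample tray has been left standing open: push it fully home with a fingertip. Then hook a fingertip behind the front lip of the wider tray and draw it along its rail all the way out to its stop, without pinching the lip or pressing on its front. Both plaster samples stay lying on their trays and everything else stays where it is; finish clear of everything.

Things in the scene. Friction and masses are not known exactly. Their poses are not given: they have to be found in the camera images.
- wide_front (a point): Wider of two. Fixed low bench unit: grey sheet-metal housing 180 mm wide, 200 deep, 70 tall, open in front, with one sliding steel tray. Point: middle of the housing's upper front edge, 70 mm above the table. x points into the housing (away from the robot), y across to the left, z up; turned up to 0.15 rad about the vertical.
- wide_lip (a point): Middle of the top edge of the wider tray's upright front lip, 54 mm above the table. Lip: steel plate 8 mm thick, 156 wide, 38 tall. Behind it the tray floor (20 mm above the table) is bare for 66 mm to a ridge 6 mm high, open from above; lip to housing front is 70 mm with the tray home, more as it comes out. x points along the rail into the housing: drawn out towards -x, home is +x.
- wide_tray (a joint): How far the wider tray is out along its rail, in m: 0 fully home (hard stop), 0.140 fully out (hard stop). Starts home or up to 12 mm out. Sliding friction about 2.5 N, no spring; it stays where it is left.
- narrow_front (a point): Narrower of two. Fixed low bench unit: grey sheet-metal housing 120 mm wide, 200 deep, 70 tall, open in front, with one sliding steel tray. Point: middle of the housing's upper front edge, 70 mm above the table. x points into the housing (away from the robot), y across to the left, z up; turned up to 0.15 rad about the vertical.
- narrow_lip (a point): Middle of the top edge of the narrower tray's upright front lip, 54 mm above the table. Lip: steel plate 8 mm thick, 96 wide, 38 tall. Behind it the tray floor (20 mm above the table) is bare for 66 mm to a ridge 6 mm high, open from above; lip to housing front is 70 mm with the tray home, more as it comes out. x points along the rail into the housing: drawn out towards -x, home is +x.
- narrow_tray (a joint): How far the narrower tray is out along its rail, in m: 0 fully home (hard stop), 0.140 fully out (hard stop). Starts 60 to 100 mm out. Sliding friction about 2.5 N, no spring; it stays where it is left.
- panel: Loose rectangular plaster sample panel, 90 x 110 x 12 mm, lying flat on the wider tray behind its ridge, inside the housing at the start. Origin: centre of its underside (20 mm above the table).
- disc: Loose round plaster sample, 60 mm across and 14 mm thick, lying flat on the narrower tray behind its ridge. Origin: centre of its underside (20 mm above the table).
- jar: Bystander: small pigment jar, 50 mm across, 75 mm tall, standing between the two units. Origin: centre of its underside.
- block: Bystander: cork sanding block, 90 x 50 x 28 mm, lying nearest the robot, midway between the two tray lanes. Origin: centre of its underside.
- trowel: Bystander: plasterer's steel trowel lying on its blade (220 x 85 mm), handle up to 57 mm high, on the right side of the table. Origin: centre of the underside.
- brush: Bystander: paint brush lying on the left side of the table. Origin: its underside, near the middle.
- tub: Bystander: white plastic tub with a lid, 108 mm across, 108 mm tall, on the left side. Origin: centre of its underside.
- spare: Bystander: spare plaster panel, 150 x 100 x 12 mm, lying flat on the right side. Origin: centre of its underside.

How it is judged (in metres and radians):
On the way, in this order (a step that is already met when the one before it is completed fails the run):
1. the narrower tray is fully home (value of joint narrow_tray below 0.008 m), for 0.2 s.
2. the wider tray is drawn fully out, the narrower one still home (value of joint narrow_tray below 0.008 m and value of joint wide_tray above 0.13 m), for 0.2 s.
At the end, for the whole second after the job is handed in: The narrower tray is within 8 mm of home, the wider tray within 10 mm of its outer stop and at rest, and each sample lies flat on its own tray behind the ridge (all of step 2 and velocity of joint wide_tray between -0.005 and 0.005 m/s and x of panel in the frame of wide_lip between 0.1 and 0.22 m and height (world z) of panel between 0.014 and 0.03 m and x of disc in the frame of narrow_lip between 0.08 and 0.25 m and height (world z) of disc between 0.014 and 0.03 m); the robot touches nothing.
It fails at once if the wider tray's lip is pinched or pressed on its front face (contact force between wide_tray_c6 and the fingers above 4 N).
It fails at once if a sample is lifted, tipped or comes off its tray (height (world z) of any of panel, disc above 0.035 m or height (world z) of any of panel, disc below 0.012 m or angle between any of panel, disc's own z axis and vertical above 0.3 rad).
It fails at once if another thing on the table is displaced by more than 30 mm (distance of any of jar, block, trowel, brush, tub, spare from where it was at the start of the episode above 0.03 m).
It also fails if it takes over 51 s, if anything falls off the work surface, if the arm or the gripper's body presses on something with over 40 N, if the wrist force passes 120 N, or if a joint passes its speed limit or range.

ROBOT

A 6-joint arm with a two-finger parallel gripper is mounted at the origin on the work surface. World frame = base frame: x ahead of the robot, y to its left, z up, the work surface at z = 0. Lengths are in m, angles in degrees, forces in N, time in s.
With the tool pointing down it reaches from about 0.375 to 0.9 m from the base axis. Payload 3.1 kg.
Tool frame: the origin (TCP) lies at the very end of the fingers, on their centre line; the grasp point (between the pads) lies 19 mm behind it (bot.hold_point_z is the z of the grasp point in the tool frame, in m); z points along the fingers, y is the line along which they close (so a half turn about z gives the same grasp; the last joint's range is limited). The gripper opens to 87 mm and grips with 3 to 60 N. Pads are 19 mm wide; open, the fingers measure 117 mm over their backs; the gripper's body (75 mm by 190 mm) begins 51 mm behind the grasp point.
Start: joints at [53.6, 30.224, 82.088, -0, 67.689, -10.227], TCP at [0.276, 0.561, 0.223] pointing down, gripper open.
Joint ranges: [-176.69, 176.69], [-43.24, 126.21], [12.49, 139.97], [-82, 262], [0, 151.66], [-163.58, 163.58]. Speed limits (degrees/s): [159.86, 159.86, 180, 180, 180, 180].

INTERFACE

Orientations are given as a 3x3 rotation matrix whose columns are the frame's x, y, z axes.
In Python, from rig import bot, capture, camera_model gives the robot as it stands.
- The arm moves only by the tool apply_moves, never from a script. Its argument "plan" is text: rows parted by semicolons, each of 6 numbers parted by spaces: the shift along the tool's x, y, z in units of 0.05 m (1.0 is 0.05 m), then the turn, a rotation vector about the tool's x, y, z in units of 360 degrees (1.0 is 360 degrees). In form: dx dy dz ax ay az; .... A call has 1 to 10 rows; each row shifts and turns the commanded pose from where the row before left it, along the tool's axes as they then stand; what a row does not reach is not made up. A row lasts 1/12 s, in which the tool goes at most 41.7 mm and 7.16 degrees, less where a joint would pass 70% of its speed; a pose out of reach is approached as far as the arm can. A call with a number of a shift or a turn outside -1 to 1 is refused whole. A call with a gripper value outside its range is refused whole. "gripper" is the gripper command: -1 is shut, 1 is fully open, values between are in proportion, set as the call begins (left out, the last holds). The fingers move at their own pace and stop on an object; the grip force is fixed at half the most. Time passes only in rows, so rows that do not move let the fingers close. It gives the time, the measured TCP pose, the force, the opening and the grip force at its end, in the units of the state.
- bot.read_state(): the state, without advancing time (a new reading comes with each control period).
- capture(name): name is "scene" or "top" or "wrist"; returns the picture (400x640x3 uint8, red, green, blue); there is no depth.
- camera_model(name): a dict with "vertical_fov" (degrees; the focal length in pixels is half the picture's height over the tangent of half this angle, whatever the lens; pixels are square), "cx", "cy" (the principal point, pixels), "position" and "rotation" of the camera in the world; the wrist camera has in their place "hand_eye" (4x4, takes a point from camera to tool coordinates, whose origin is the TCP and whose axes are the flange's). Camera axes: x right, y down, z forward; pixel columns grow to the right and rows downward; lengths in m; the calibration is good to about 2 mm. A picture is of the moment at which its call begins: read the wrist's pose just before it. camera_model takes no time and is no camera call.
- bot.hand_in(): hands the job in; it is judged then, once.
The state is a dict: "time_s": time; "joint_positions": joint angles; "qvel": joint speeds; "tau": joint torques, N m; "position": TCP position; "tcp_rot": TCP orientation; "force": force on the tool from outside, world axes, zero at the start; "moment": the same for the moment, N m; "opening": opening from 0.0 (shut) to 1.0 (fully open); "grasp_force": force on a finger pad.
Only numpy, scipy, OpenCV 4.12 (cv2) and the standard library are available. Lean on these libraries where they do the work, as an engineer would, in place of code of your own. Each camera call takes 0.05 s, during which the arm holds its last target. There are 200 camera calls.

## Working session

There is one attempt and no reset: what is moved stays moved. The work goes in short steps, Python scripts to look and compute and a tool call to move; the robot and the scene stay as the last step left them, time stands still between calls to the robot, and variables do not carry over. Pictures are saved under pics/ and viewed, at most 10 in all, crops included, and the job is handed in when it is done.

Besides the shell and the picture viewer there is one more tool, called after "Request:" in YAML: its name, and indented under it one key for each argument. apply_moves: Moves the arm, as the interface text tells. Its arguments: {"type":"object","properties":{"plan":{"type":"string"},"gripper":{"type":"number"}},"required":["plan"]}

```bash
mkdir -p pics
cat > h.py <<'E'
import numpy as np,cv2
from rig import bot,capture,camera_model
def grab(n,f):
    im=capture(n); cv2.imwrite('pics/'+f,im[:,:,::-1]); return im
def ray(n,uv,z):
    c=camera_model(n); f=200/np.tan(np.radians(c['vertical_fov'])/2)
    R=np.array(c['rotation']);p=np.array(c['position'])
    d=R@np.array([(uv[0]-c['cx'])/f,(uv[1]-c['cy'])/f,1])
    return p+d*(z-p[2])/d[2]
E
python3 - <<'E'
from h import *
grab('top','t0.png');grab('scene','s0.png')
for n in('top','scene'):print(camera_model(n))
s=bot.read_state();print(s['tcp_rot'],s['time_s'],s['opening'])
E
```

```text
{'vertical_fov': 44.73045679456464, 'cx': 320.15564741817593, 'cy': 201.2888609334874, 'position': array([ 0.45713623, -0.02072077,  1.58049216]), 'rotation': array([[ 1.09671913e-03, -9.98363428e-01,  5.71774683e-02],
       [-9.99927251e-01, -4.08027409e-04,  1.20550930e-02],
       [-1.20120340e-02, -5.71865298e-02, -9.98291246e-01]])}
{'vertical_fov': 53.50470449333495, 'cx': 319.8510125831194, 'cy': 200.8821814015781, 'position': array([1.14095721, 0.39288532, 1.07975302]), 'rotation': array([[-0.53309175,  0.69653843, -0.48025764],
       [ 0.84604807,  0.43620455, -0.30647718],
       [-0.00398257, -0.56970151, -0.82184204]])}
[[-8.97474401e-01  4.41065024e-01 -1.15939844e-03]
 [ 4.41066413e-01  8.97473079e-01 -1.57841927e-03]
 [ 3.44343355e-04 -1.92796260e-03 -9.99998082e-01]] 0.1 1.0017562282109538
```

View pics/t0.png

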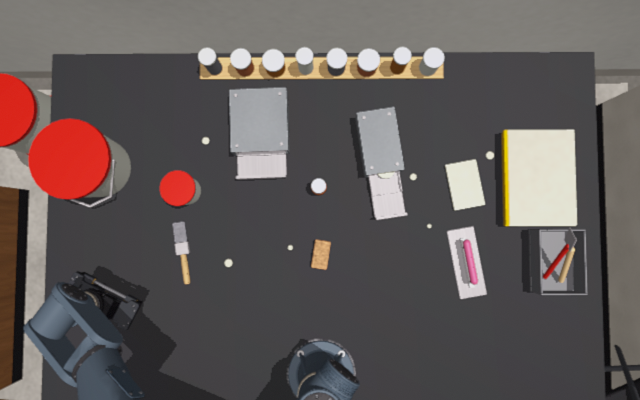

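View pics/s0.png

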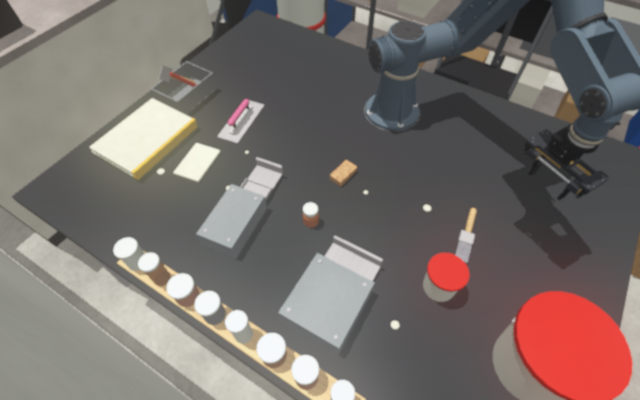

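The top view shows the wide unit (housing about (259,121), lip about (262,178)), the narrow unit (housing (380,141), lip (389,215)), the jar at (318,186) and the block at (320,254). Next I'll zoom in on the units.

Run:
```python
from h import *
im=cv2.imread('pics/t0.png')
c=im[80:230,220:420]; cv2.imwrite('pics/c0.png',cv2.resize(c,None,fx=4,fy=4,interpolation=cv2.INTER_CUBIC))
```

```text
(no output)
```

View pics/c0.png

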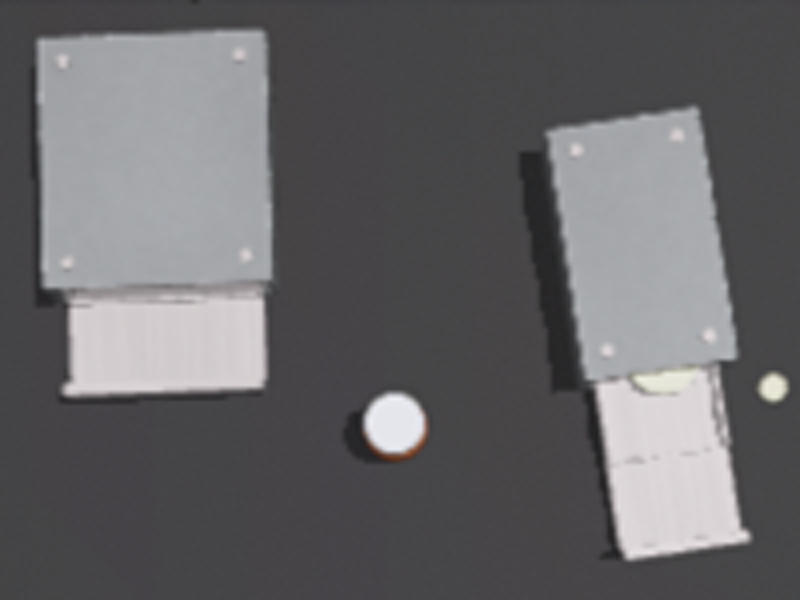

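The crop (4x) shows both housings' corners and both lips clearly. Wide lip ends at about (63,390) and (266,383), narrow lip ends at about (624,555) and (750,538).

Run:
```python
from h import *
np.set_printoptions(precision=4,suppress=True)
P=lambda x,y,z:ray('top',(220+x/4-.4,80+y/4-.4),z)[:2]
for n,h,l in(('W',[(38,38),(266,30),(272,282),(43,289)],[(63,390),(266,383)]),('N',[(546,130),(698,108),(737,358),(584,381)],[(624,555),(750,538)])):
    H=np.array([P(*q,.07) for q in h]);L=np.array([P(*q,.054) for q in l])
    d=H[0]+H[1]-H[2]-H[3];D=np.linalg.norm(d)/2;d/=np.linalg.norm(d)
    fr=(H[2]+H[3])/2;lm=L.mean(0)
    print(n,'width',np.linalg.norm(H[2]-H[3]),np.linalg.norm(H[0]-H[1]),'depth',D,'yaw',np.arctan2(d[1],d[0]),'lipw',np.linalg.norm(L[0]-L[1]),'lipyaw',np.arctan2(*((L[0]-L[1])*[-1,1])))
    print(' front',fr,'lip',lm,'out',(fr-lm)@d-.07,'lat',(fr-lm)@[-d[1],d[0]],'dir',d)
print('jar',P(395,422,.075),'block',ray('top',(320,254),.028))
```

```text
W width 0.17986945166969373 0.1804559139994906 depth 0.2002865912615446 yaw 0.030030050635200076 lipw 0.160659149837893 lipyaw 0.03436953509198664
 front [0.7016 0.1896] lip [0.6238 0.1856] out 0.007892718963369239 lat 0.001653150104786524 dir [0.9995 0.03  ]
N width 0.12057189176823033 0.12060266586683993 depth 0.199925123788893 yaw 0.14515759095875963 lipw 0.09958172335675855 lipyaw 0.13495255991488342
 front [ 0.6353 -0.2038] lip [ 0.4978 -0.2255] out 0.06924489220405147 lat 0.0016474104232683182 dir [0.9895 0.1446]
jar [0.5938 0.0031] block [ 0.3782 -0.0017  0.028 ]
```

Request:
apply_moves:
  plan: "0 0 0 0 0 -0.0192; 0 0 0 0 0 -0.0192; 0 0 0 0 0 -0.0192; 0 0 0 0 0 -0.0192; 0 0 0 0 0 -0.0192; -0.3 -0.6 0 0 0 0; -0.3 -0.6 0 0 0 0; -0.3 -0.6 0 0 0 0; -0.3 -0.6 0 0 0 0; -0.3 -0.6 0 0 0 0"
  gripper: -1

```text
time_s: 0.93
position: [0.372, 0.422, 0.2221]
tcp_rot: [[-0.989, -0.146, -0.001], [-0.146, 0.989, -0.001], [0.001, -0.0, -1.0]]
force: [0.4, -0.2, 0.1]
opening: 0.324
grasp_force: 0.0
```

Request:
apply_moves:
  plan: "-0.2 -0.7 0 0 0 0; -0.2 -0.7 0 0 0 0; 0 -0.7 0 0 0 0; 0 -0.7 0 0 0 0; 0 -0.7 0 0 0 0; 0 -0.7 0 0 0 0; 0 -0.7 0 0 0 0; 0 -0.7 0 0 0 0; 0 -0.7 0 0 0 0; 0 -0.7 0 0 0 0"

```text
time_s: 1.77
position: [0.4422, 0.0785, 0.2224]
tcp_rot: [[-0.989, -0.146, -0.0], [-0.146, 0.989, 0.0], [0.0, 0.0, -1.0]]
force: [0.5, 0.7, -0.4]
opening: 0.007
grasp_force: 0.0
```

Request:
apply_moves:
  plan: "0 -0.7 0 0 0 0; 0 -0.7 0 0 0 0; 0.1 -0.7 0 0 0 0; 0.1 -0.7 0 0 0 0; 0.1 -0.7 0 0 0 0; 0.1 -0.7 0 0 0 0; 0.1 -0.7 0 0 0 0; 0.1 -0.7 0 0 0 0; 0.1 -0.4 0 0 0 0; 0 0 0 0 0 0"

```text
time_s: 2.6
position: [0.4521, -0.2265, 0.2224]
tcp_rot: [[-0.99, -0.142, 0.001], [-0.142, 0.99, -0.003], [-0.001, -0.003, -1.0]]
force: [0.2, 0.9, -0.4]
opening: 0.004
grasp_force: 0.0
```

Request:
apply_moves:
  plan: "0 -0.1 0.5 0 0 0; 0 0 0.5 0 0 0; 0 0 0.5 0 0 0; 0 0 0.5 0 0 0; 0 0 0.5 0 0 0; 0 0 0.5 0 0 0; 0 0 0.4 0 0 0; 0 0 0.3 0 0 0; 0 0 0.06 0 0 0; 0 0 0 0 0 0"

```text
time_s: 3.43
position: [0.4517, -0.2254, 0.0336]
tcp_rot: [[-0.989, -0.146, -0.003], [-0.146, 0.989, 0.002], [0.002, 0.003, -1.0]]
force: [-0.2, -0.3, -0.4]
opening: 0.006
grasp_force: 0.0
```

Request:
apply_moves:
  plan: "-0.1 0 0 0 0 0; -0.1 0 0 0 0 0; -0.1 0 0 0 0 0; -0.1 0 0 0 0 0; -0.1 0 0 0 0 0; -0.1 0 0 0 0 0; -0.1 0 0 0 0 0; -0.1 0 0 0 0 0; -0.1 0 0 0 0 0; -0.1 0 0 0 0 0"

```text
time_s: 4.27
position: [0.5016, -0.2192, 0.0345]
tcp_rot: [[-0.989, -0.146, -0.001], [-0.146, 0.989, 0.001], [0.001, 0.001, -1.0]]
force: [-2.9, -1.2, 1.6]
opening: 0.004
grasp_force: 1.6
```

Request:
apply_moves:
  plan: "-0.1 0 0 0 0 0; -0.1 0 0 0 0 0; -0.1 0 0 0 0 0; -0.1 0 0 0 0 0; -0.1 0 0 0 0 0; -0.1 0 0 0 0 0; -0.1 0 0 0 0 0; -0.1 0 0 0 0 0; -0.06 0 0 0 0 0; -0.04 0 0 0 0 0"

```text
time_s: 5.1
position: [0.5468, -0.2125, 0.0344]
tcp_rot: [[-0.989, -0.146, -0.0], [-0.146, 0.989, 0.0], [0.0, 0.0, -1.0]]
force: [-4.4, 1.0, 1.3]
opening: 0.003
grasp_force: 1.4
```

Request:
apply_moves:
  plan: "-0.03 0 0 0 0 0; -0.03 0 0 0 0 0; -0.03 0 0 0 0 0; -0.03 0 0 0 0 0; 0 0 0 0 0 0"

```text
time_s: 5.52
position: [0.5487, -0.2122, 0.0344]
tcp_rot: [[-0.989, -0.147, -0.008], [-0.147, 0.989, 0.001], [0.007, 0.002, -1.0]]
force: [-10.7, -2.5, 5.6]
opening: 0.006
grasp_force: 5.5
```

Request:
apply_moves:
  plan: "-0.04 0 0 0 0 0; -0.04 0 0 0 0 0; 0 0 0 0 0 0; 0 0 0 0 0 0"

```text
time_s: 5.85
position: [0.5488, -0.2121, 0.0345]
tcp_rot: [[-0.989, -0.149, -0.015], [-0.149, 0.989, 0.001], [0.015, 0.004, -1.0]]
force: [-20.1, -7.6, 11.5]
opening: 0.002
grasp_force: 10.0
```

Request:
apply_moves:
  plan: "0.2 0 0 0 0 0; 0.3 0 0 0 0 0; 0.4 0 0 0 0 0; 0.4 0 0 0 0 0; 0 0 -0.5 0 0 0; 0 0 -0.6 0 0 0; 0 0 -0.6 0 0 0; 0 0 -0.6 0 0 0; 0 0 -0.5 0 0 0; 0 0 0 0 0 0.0186"

```text
time_s: 6.68
position: [0.4966, -0.2239, 0.1803]
tcp_rot: [[-1.0, -0.027, 0.013], [-0.027, 1.0, -0.009], [-0.013, -0.009, -1.0]]
force: [0.5, -0.8, 0.0]
opening: 0.004
grasp_force: 0.0
```

Run:
```python
from h import *
im=grab('top','t1.png')
cv2.imwrite('pics/c1.png',cv2.resize(im[80:230,220:420],None,fx=4,fy=4,interpolation=cv2.INTER_CUBIC)[:,:,::-1])
s=bot.read_state();print(s['position'],s['tcp_rot'])
```

```text
[ 0.49541281 -0.22300087  0.17821425] [[-0.99975019 -0.02005799  0.00986088]
 [-0.0201193   0.99977862 -0.00615903]
 [-0.00973515 -0.00635589 -0.99993241]]
```

View pics/c1.png

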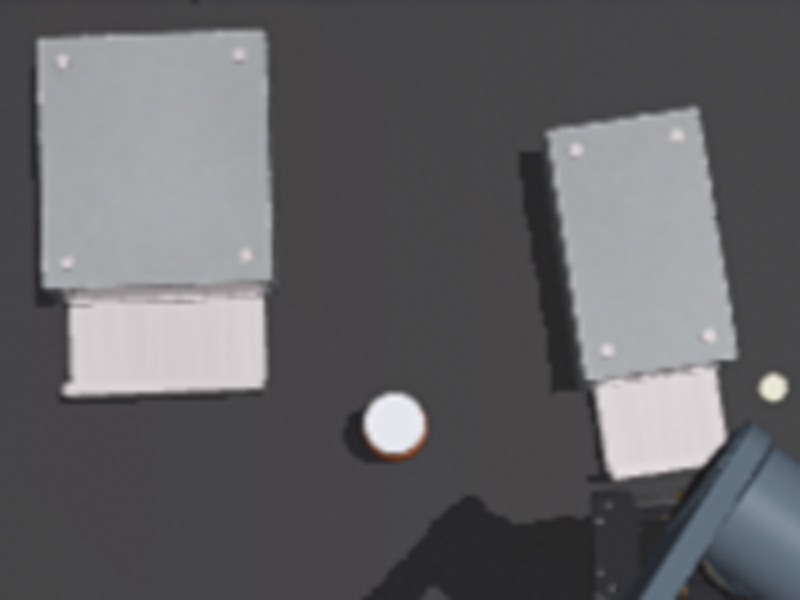

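The narrow tray is home: its lip now sits at about row 475 in the crop and its floor is short. The wide tray hasn't moved, and nothing else has either. Next is the wide tray.

Request:
apply_moves:
  plan: "-0.3 0.7 0 0 0 0; -0.3 0.7 0 0 0 0; -0.3 0.7 0 0 0 0; -0.3 0.7 0 0 0 0; -0.3 0.7 0 0 0 0; -0.3 0.7 0 0 0 0; -0.3 0.7 0 0 0 0; -0.3 0.7 0 0 0 0; -0.3 0.7 0 0 0 0; -0.3 0.7 0 0 0 0"

```text
time_s: 7.57
position: [0.6327, 0.1355, 0.1739]
tcp_rot: [[-1.0, -0.031, 0.001], [-0.031, 1.0, 0.001], [-0.001, 0.0, -1.0]]
force: [0.6, -0.9, -0.2]
opening: 0.002
grasp_force: 0.0
```

Request:
apply_moves:
  plan: "-0.3 0.6 0 0 0 0; -0.2 0.5 0 0 0 0; 0 0 0 0 0 0; 0 0 0 0 0 0"

```text
time_s: 7.9
position: [0.6554, 0.1909, 0.1734]
tcp_rot: [[-0.999, -0.034, 0.001], [-0.034, 0.999, 0.0], [-0.001, 0.0, -1.0]]
force: [-0.5, -0.2, -0.7]
opening: 0.005
grasp_force: 0.0
```

Request:
apply_moves:
  plan: "-0.16 -0.06 0.4 0 0 0; 0 0 0.4 0 0 0; 0 0 0.4 0 0 0; 0 0 0.4 0 0 0; 0 0 0.3 0 0 0; 0 0 0.1 0 0 0; 0 0 0 0 0 0"

```text
time_s: 8.48
position: [0.6617, 0.1849, 0.0725]
tcp_rot: [[-1.0, -0.029, -0.004], [-0.029, 1.0, -0.001], [0.004, -0.0, -1.0]]
force: [-1.1, 0.0, 0.4]
opening: 0.006
grasp_force: 0.0
```

Run:
```python
from h import *
a=grab('wrist','w2.png');b=grab('scene','s2.png')
b=cv2.resize(b[200:360,240:440],(640,400) if 0 else (500,400),interpolation=cv2.INTER_CUBIC)
cv2.imwrite('pics/m2.png',np.hstack([cv2.resize(a[:,:],(300,188)) if 0 else cv2.resize(a,(300,400)),b])[:,:,::-1])
```

```text
(no output)
```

View pics/m2.png

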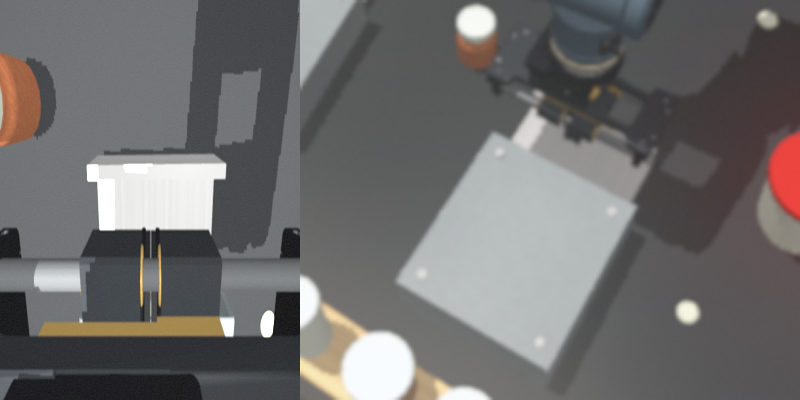

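The wrist view (left) shows the shut fingers centred on the tray and behind the lip, whose edge is at about row 165. The scene view shows them in front of the housing edge, so I'll go down.

Request:
apply_moves:
  plan: "0 0 0.2 0 0 0; 0 0 0.2 0 0 0; 0 0 0.2 0 0 0; 0 0 0.15 0 0 0; 0 0 0 0 0 0; 0 0 0 0 0 0"

```text
time_s: 9.08
position: [0.6623, 0.1863, 0.0359]
tcp_rot: [[-1.0, -0.03, -0.002], [-0.03, 1.0, -0.0], [0.002, -0.0, -1.0]]
force: [-0.6, 0.2, 1.4]
opening: 0.005
grasp_force: 0.0
```

Request:
apply_moves:
  plan: "0.08 0 0 0 0 0; 0.08 0 0 0 0 0; 0.06 0 0 0 0 0; 0.06 0 0 0 0 0; 0.06 0 0 0 0 0; 0.06 0 0 0 0 0; 0.06 0 0 0 0 0; 0.06 0 0 0 0 0; 0.06 0 0 0 0 0; 0.06 0 0 0 0 0"

```text
time_s: 9.92
position: [0.632, 0.1854, 0.0374]
tcp_rot: [[-1.0, -0.029, 0.002], [-0.029, 1.0, 0.0], [-0.002, 0.0, -1.0]]
force: [3.2, 0.6, -1.6]
opening: 0.002
grasp_force: 1.5
```

Request:
apply_moves:
  plan: "0.08 0 0 0 0 0; 0.1 0 0 0 0 0; 0.1 0 0 0 0 0; 0.1 0 0 0 0 0; 0.1 0 0 0 0 0; 0.1 0 0 0 0 0; 0.1 0 0 0 0 0; 0.1 0 0 0 0 0; 0.1 0 0 0 0 0; 0.1 0 0 0 0 0"

```text
time_s: 10.75
position: [0.5818, 0.1837, 0.0372]
tcp_rot: [[-1.0, -0.03, 0.0], [-0.03, 1.0, -0.0], [-0.0, -0.0, -1.0]]
force: [3.3, -1.4, 1.9]
opening: 0.003
grasp_force: 1.6
```

Request:
apply_moves:
  plan: "0.1 0 0 0 0 0; 0.1 0 0 0 0 0; 0.1 0 0 0 0 0; 0.1 0 0 0 0 0; 0.1 0 0 0 0 0; 0.1 0 0 0 0 0; 0.1 0 0 0 0 0; 0.1 0 0 0 0 0; 0.1 0 0 0 0 0; 0.1 0 0 0 0 0"

```text
time_s: 11.58
position: [0.5315, 0.1824, 0.037]
tcp_rot: [[-1.0, -0.03, -0.0], [-0.03, 1.0, -0.0], [0.0, -0.0, -1.0]]
force: [3.0, -2.2, 0.2]
opening: 0.008
grasp_force: 1.6
```

Request:
apply_moves:
  plan: "0.08 0 0 0 0 0; 0.06 0 0 0 0 0; 0.06 0 0 0 0 0; 0.06 0 0 0 0 0; 0.04 0 0 0 0 0; 0.04 0 0 0 0 0; 0 0 0 0 0 0"

```text
time_s: 12.17
position: [0.5141, 0.182, 0.0369]
tcp_rot: [[-1.0, -0.029, -0.002], [-0.029, 1.0, 0.0], [0.002, 0.0, -1.0]]
force: [0.9, -0.9, 0.3]
opening: 0.002
grasp_force: 0.7
```

Request:
apply_moves:
  plan: "0.04 0 0 0 0 0; 0.04 0 0 0 0 0; 0.04 0 0 0 0 0; 0.04 0 0 0 0 0; 0 0 0 0 0 0"

```text
time_s: 12.58
position: [0.5061, 0.1818, 0.0369]
tcp_rot: [[-1.0, -0.029, -0.002], [-0.029, 1.0, -0.0], [0.002, 0.0, -1.0]]
force: [1.6, -0.3, -0.8]
opening: 0.001
grasp_force: 0.8
```

Request:
apply_moves:
  plan: "0.03 0 0 0 0 0; 0.03 0 0 0 0 0; 0 0 0 0 0 0; 0 0 0 0 0 0"

```text
time_s: 12.92
position: [0.5055, 0.1818, 0.0371]
tcp_rot: [[-1.0, -0.029, 0.003], [-0.029, 1.0, 0.0], [-0.003, 0.0, -1.0]]
force: [5.6, -0.2, -3.3]
opening: 0.004
grasp_force: 2.6
```

Request:
apply_moves:
  plan: "-0.1 0 0 0 0 0; -0.15 0 0 0 0 0; -0.15 0 0 0 0 0; 0 0 -0.2 0 0 0; 0 0 -0.4 0 0 0; 0 0 -0.6 0 0 0; 0 0 -0.6 0 0 0; 0 0 -0.6 0 0 0; 0 0 -0.6 0 0 0; 0 0 -0.3 0 0 0"

```text
time_s: 13.75
position: [0.525, 0.1826, 0.2065]
tcp_rot: [[-1.0, -0.03, 0.005], [-0.03, 1.0, 0.001], [-0.005, 0.001, -1.0]]
force: [0.2, 0.4, -0.3]
opening: 0.005
grasp_force: 0.0
```

Request:
apply_moves:
  plan: "0 0.6 0 0 0 0; 0 0.6 0 0 0 0; 0 0.6 0 0 0 0; 0 0.6 0 0 0 0; 0 0.6 0 0 0 0; 0 0.6 0 0 0 0; 0 0.6 0 0 0 0; 0 0.6 0 0 0 0; 0 0 0 0 0 0; 0 0 0 0 0 0"

```text
time_s: 14.58
position: [0.5158, 0.4233, 0.2022]
tcp_rot: [[-0.999, -0.032, -0.001], [-0.032, 0.999, -0.001], [0.001, -0.001, -1.0]]
force: [-0.1, -0.7, -0.4]
opening: 0.005
grasp_force: 0.0
```

Run:
```python
from h import *
im=grab('top','t3.png')
cv2.imwrite('pics/c3.png',cv2.resize(im[80:280,160:420],(780,600),interpolation=cv2.INTER_CUBIC)[:,:,::-1])
```

```text
(no output)
```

View pics/c3.png

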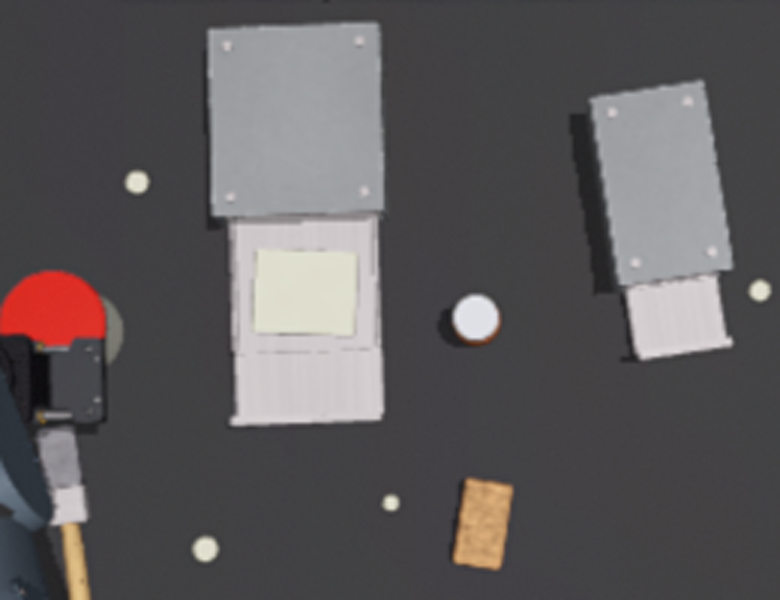

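The picture shows the wide tray fully out, with its lip at about row 421. The panel lies flat behind the ridge at (305,291), the narrow tray is home, and the arm is clear of everything. I'll hand in.

```bash
python3 -c "
from h import *
print(bot.hand_in())"
```

```text
the job is handed in; nothing more can be done
None
```

I pushed the narrow tray home and drew the wide tray out to its stop. The last picture shows the panel flat behind its ridge and the arm clear. The disc is hidden inside the narrow unit, so I couldn't see it at the end. The job is handed in, but no verdict was returned.

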